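Flip the ratchet and snug down the fan hub nut

ROBOT

A 7-joint arm with a two-finger parallel gripper is mounted at the origin on the work surface. World frame = base frame: x ahead of the robot, y to its left, z up, the work surface at z = 0. Lengths are in m, angles in rad, forces in N, time in s.
With the tool pointing down it reaches from about 0.425 to 0.875 m from the base axis. Payload 8.4 kg.
Tool frame: the origin (TCP) lies at the very end of the fingers, on their centre line; the grasp point (between the pads) lies 19 mm behind it; z points along the fingers, y is the direction in which the jaws open and shut (so a half turn about z gives the same grasp; the last joint's range is limited). The gripper opens to 87 mm and grips with 3 to 60 N. Pads are 19 mm wide; open, the fingers measure 117 mm over their backs; the gripper's body (75 mm by 190 mm) begins 51 mm behind the grasp point.
Start: joints at [1.144, 0.333, 0.04, 1.465, -0.013, 1.343, -0.059], TCP at [0.209, -0.615, 0.223] pointing down, gripper open.
Joint ranges: [-2.58, 2.58], [-0.38, 2.09], [-1.3, 1.39], [0.25, 2.4], [-1.5, 4.64], [0.08, 2.09], [-2.65, 2.65]. Speed limits (rad/s): [2.22, 2.22, 2.79, 2.79, 3.14, 3.14, 3.14].

INTERFACE

Orientations are given as a unit quaternion [x, y, z, w].
In Python, from rig import ctrl, kin, read_state, vision, close_job gives the robot as it stands. Calls block until the motion is done:
- ctrl.reach(position, orientation): joint-space move of the TCP to a pose.
- ctrl.move_straight(position, attitude=None, vel=0.15): straight line of the TCP; attitude=None keeps the orientation; vel is the mean speed in m/s.
- ctrl.move_joints(angles): joint-space move.
- ctrl.move_gripper(opening, newtons=None): opening from 0.0 (shut) to 1.0 (fully open); newtons is the grip in N (None keeps the last); returns when the fingers have stopped.
- ctrl.sleep(seconds).
- kin.solve_ik(position, orientation): joint angles nearest the present ones, or None.
- read_state(): the state.
- vision.get_image(name): name is "scene" or "top" or "wrist"; returns a dict with "pixels" (400x640x3 uint8, red, green, blue), "K" (3x3 intrinsics, pixels), "extrinsics" (4x4, takes a point from world to camera coordinates); the wrist camera has in their place "T_tool_cam" (4x4, takes a point from camera to tool coordinates, whose origin is the TCP and whose axes are the flange's). Camera axes: x right, y down, z forward; pixel columns grow to the right and rows downward; lengths in m; the calibration is good to about 2 mm. A picture is of the moment at which its call begins: read the wrist's pose just before it. There is no depth.
A pose or a line that the arm cannot do raises ctrl.Unreachable and nothing moves.
- close_job(): hands the job in, once; it reports no verdict.
The state is a dict: "time": time; "joints": joint angles; "joint_vel": joint speeds; "joint_efforts": joint torques, N m; "tcp_pos": TCP position; "ee_rot": TCP orientation; "force": force on the tool from outside, world axes, zero at the start; "torque": the same for the moment, N m; "width": opening from 0.0 (shut) to 1.0 (fully open).
Only numpy, scipy, OpenCV 4.12 (cv2) and the standard library are available. Lean on these libraries where they do the work, as an engineer would, in place of code of your own. Each camera call takes 0.05 s, during which the arm holds its last target. There are 200 camera calls.

TASK

The ratchet standing on the fan hub's shaft nut is still set to undo: flip its direction lever right over to tightening, then swing the handle back counter-clockwise (seen from above) by about an eighth of a turn and feel it click round freely. Then pull it clockwise, ratcheting back for a fresh stroke when you need one, until the nut is down and snug, firm at about 15 newtons at the grip and no harder, or the plastic hub is strained. Leave the ratchet sitting on the nut with its lever on tightening, let go, and do not disturb the other things on the bench.

Things in the scene. Friction and masses are not known exactly. Their poses are not given: they have to be found in the camera images.
- motor: grey finned aluminium motor casing, 124 mm across (ears and terminal box reach 86 mm from the axis), top 100 mm up, fixed on an 18 mm plywood board; on it the red plastic fan hub, 90 mm across, top 126 mm up. The rotor is pinned, so the hub does not turn. Origin on the shaft axis, at the bench
- shaft_axis (a point): a point on the upright turning axis of nut, socket and ratchet, at the height of the ratchet head's middle, 181 mm above the bench. Right-hand thread: clockwise seen from above tightens
- socket_mid (a point): centre of the steel socket, 27 mm across, 42 mm high, that covers the nut, 151 mm above the bench. How far the nut has still to run down is not known (30 to 75 degrees). Running down it takes about 4 N at the grip; once it meets the washer this rises quickly to 10 N, then by roughly 8 N per 10 degrees
- handle_grip (a point): on the handle's centreline, 160 mm from the axis, half-way along its black grip: round, 27 mm thick, 100 to 224 mm from the axis, level but for some 5 mm of droop, about 176 mm above the bench, over 100 mm free under it. x axis: outward along the handle; z up. About 15 N clockwise here, square to the handle, makes the nut snug; under 12 N is not snug, over 19 N is too much
- ratchet: steel ratchet wrench, 0.45 kg, loose: its socket just stands over nut and shaft end and would lift off. Origin under the socket, on the axis, 130 mm above the bench; x axis along the handle. Found 48 to 69 degrees counter-clockwise of the motor's x axis; swing it back to 80 or more. 20 teeth: up to 18 degrees of slack before it bites. In the free direction it clicks at under 2 N at the grip
- lever_tab (a point): centre of the thumb tab of the direction lever, on top of the ratchet's round head (42 mm across, top 190 mm up): dark steel, 14 mm long (towards the handle), 7 mm wide, standing 194 to 208 mm up, nothing else beside it. Seen from above with the handle pointing away from you it leans to the right (undoing) and goes over about 18 mm to the left (tightening)
- lever (a joint): angle of the direction lever, rad: 0 undoing (as found), 0.7 right over on tightening. Its pivot is 27 mm from the axis towards the handle, the tab 26 mm back from the pivot, over the head. A sideways push of about 3 N at the tab takes it over; from the middle, 0.35, a spring snaps it to either end
- washer_top (a point): top centre of the steel spring washer, 34 mm across, under the socket, 130 mm above the bench; it sinks by 0.1 to 0.4 mm as the nut is tightened, too little to be measured here
- spare_a_mid (a point): loose spare socket, steel, 28 mm across, 38 mm high, standing on the plywood board under the swing of the handle; this point is its centre
- spare_b_mid (a point): smaller loose spare socket, steel, 22 mm across, 30 mm high, standing on the board as well; this point is its centre
- saucer: white ceramic saucer, 140 mm across, 20 mm high, with a loose nut in it; origin at the centre of its underside
- grease_tin: small tin with a paper band, 68 mm across, 55 mm high; origin at the centre of its underside

How it is judged:
On the way, in this order (a step that is already met when the one before it is completed fails the run):
1. the direction lever is right over on tightening (value of joint lever above 0.45 rad), for 0.1 s.
2. the handle has been swung back counter-clockwise, clicking free with the lever on tightening, to 79 degrees or more from the motor's x axis, the washer not yet squeezed (x of handle_grip in the frame of motor below 0.03 m and value of joint lever above 0.4 rad and distance of washer_top from where it was at the start of the episode below 5e-05 m), for 0.1 s.
3. the nut is snug: the spring washer is squeezed by at least 0.08 mm (distance of washer_top from where it was at the start of the episode above 8e-05 m), for 0.2 s.
At the end, for the whole second after the job is handed in: The nut is snug (spring washer squeezed 0.08 to 0.4 mm: 12 to 20 N at the grip), the lever on tightening (above 0.45 rad), the ratchet still on the nut (socket centre below 157 mm), at rest and let go; spare sockets, saucer and tin shifted by no more than 15 mm (distance of washer_top from where it was at the start of the episode between 8e-05 and 0.0004 m and value of joint lever above 0.45 rad and angular speed of ratchet below 0.1 rad/s and z of socket_mid in the frame of motor below 0.157 m); the robot touches nothing.
It fails at once if the plastic hub is overstrained: the spring washer is squeezed more than 0.4 mm (more than about 20 N at the grip) (distance of washer_top from where it was at the start of the episode above 0.0004 m).
It fails at once if the handle is driven back counter-clockwise (beyond 77 degrees from the motor's x axis) with the lever still on the undoing side, which unscrews the nut (value of joint lever below 0.35 rad and x of handle_grip in the frame of motor below 0.035 m).
It fails at once if a bystander (spare socket, saucer or tin) is shifted by more than 15 mm (distance of any of spare_a_mid, spare_b_mid, saucer, grease_tin from where it was at the start of the episode above 0.015 m).
It also fails if it takes over 67 s, if anything falls off the work surface, if the arm or the gripper's body presses on something with over 40 N, if the wrist force passes 120 N, or if a joint passes its speed limit or range.

## Working session

There is one attempt and no reset: what is moved stays moved. The work goes in short steps, each a Python script; the robot and the scene stay as the last script left them, time stands still between calls to the robot, and variables do not carry over. Pictures are saved under pics/ and viewed, about 8 in all and at most 12, crops included, and the job is handed in when it is done.

```bash
ls; mkdir -p pics; python3 - <<'E'
from rig import *
import cv2
s=read_state();print(s)
for n in("scene","top"):
    d=vision.get_image(n);cv2.imwrite(f"pics/{n}0.png",d["pixels"][:,:,::-1]);print(n,d["K"],d["extrinsics"])
    import numpy as np;np.savez(n+".npz",**d)
d=vision.get_image("wrist");print(d["T_tool_cam"],d["K"])
E
```

```text
pics
{'time': 0.0, 'joints': array([ 1.14378176,  0.33391579,  0.03987548,  1.46632347, -0.01343695,
        1.34332317, -0.0584817 ]), 'joint_vel': array([-1.90694256e-04,  1.71525567e-03,  2.32248886e-04,  5.20017978e-05,
       -1.10960695e-04, -1.01596770e-03, -1.05590282e-03]), 'joint_efforts': array([ 6.05015593e-04, -6.56360579e+01,  1.33570276e+00, -4.03796339e+01,
       -5.97191043e-02,  4.51351097e-02,  1.36261465e-04]), 'tcp_pos': array([ 0.20910208, -0.61491424,  0.2216306 ]), 'ee_rot': array([ 9.86597670e-01,  1.63169582e-01, -1.78270528e-04, -8.33049029e-04]), 'force': array([ 0.91495861,  1.0524971 , -0.10518326]), 'torque': array([ 0.06929138,  0.03320308, -0.02205512]), 'width': 0.9999244635072184}
scene [[365.82196724   0.         318.58889915]
 [  0.         365.82196724 202.63588978]
 [  0.           0.           1.        ]] [[-5.67060946e-01  8.23675678e-01  5.09936446e-04  3.83515283e-01]
 [ 4.54064255e-01  3.13117735e-01 -8.34136042e-01 -9.21536232e-02]
 [-6.87217241e-01 -4.72774430e-01 -5.51558522e-01  1.24994698e+00]
 [ 0.00000000e+00  0.00000000e+00  0.00000000e+00  1.00000000e+00]]
top [[425.37780901   0.         317.0722216 ]
 [  0.         425.37780901 200.7626448 ]
 [  0.           0.           1.        ]] [[-0.00870269 -0.99923323 -0.03817339 -0.07518209]
 [-0.99508267  0.01242057 -0.09826603  0.5177583 ]
 [ 0.09866482  0.0371305  -0.99442777  1.14319954]
 [ 0.          0.          0.          1.        ]]
[[ 7.97962272e-04 -9.70261153e-01 -2.42059204e-01  6.58644696e-02]
 [ 9.99998931e-01  1.07080976e-03 -9.95639435e-04 -1.77192634e-04]
 [ 1.22522962e-03 -2.42058151e-01  9.70260970e-01 -1.62652871e-01]
 [ 0.00000000e+00  0.00000000e+00  0.00000000e+00  1.00000000e+00]] [[287.42037396   0.         322.33360434]
 [  0.         287.42037396 196.13778825]
 [  0.           0.           1.        ]]
```

View pics/top0.png

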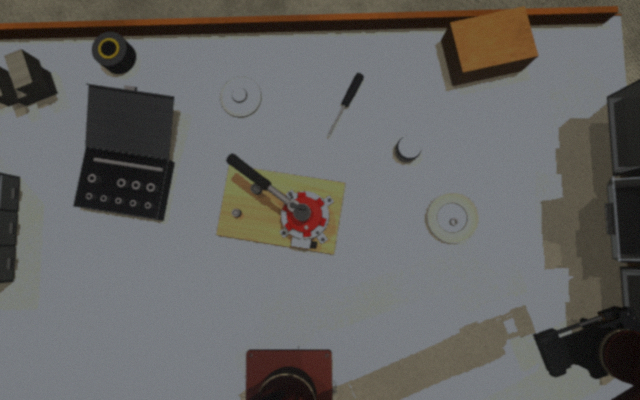

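View pics/scene0.png

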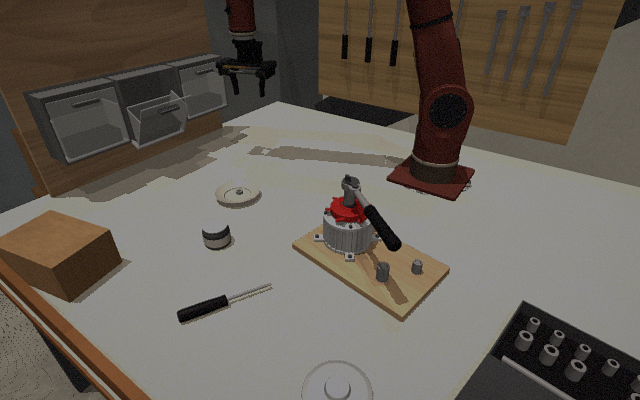

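The top view shows the ratchet head at about (302,213), the handle end at (231,158), and the motor on a board rotated about -8°. The spares are at (256,188) and (236,213). I'll enlarge the crop next.

```bash
cat > h.py <<'E'
from rig import *
import numpy as np, cv2
from scipy.spatial.transform import Rotation as R
def ray(uv,z,d):
    """pixel -> world point on plane z; d has K and E (world->cam)"""
    K,E=d["K"],d["extrinsics"]
    r=E[:3,:3].T@np.linalg.solve(K,[uv[0],uv[1],1.]); c=-E[:3,:3].T@E[:3,3]
    return c+r*(z-c[2])/r[2]
def down(yaw):
    """tool pointing down, tool x at world angle yaw (tool y = yaw-90)"""
    return (R.from_euler('z',yaw)*R.from_euler('x',np.pi)).as_quat()
def wrist(name):
    s=read_state();d=vision.get_image("wrist")
    T=np.eye(4);T[:3,:3]=R.from_quat(s["ee_rot"]).as_matrix();T[:3,3]=s["tcp_pos"]
    d["extrinsics"]=np.linalg.inv(T@d["T_tool_cam"]);np.savez(name+".npz",**d)
    cv2.imwrite(f"pics/{name}.png",d["pixels"][:,:,::-1]);return d
E
python3 - <<'E'
from h import *
d=np.load("top.npz")
im=d["pixels"][140:270,210:370,::-1]
cv2.imwrite("pics/topc.png",cv2.resize(im,None,fx=5,fy=4.5,interpolation=cv2.INTER_CUBIC)[:600])
for n,p,z in[("head",(302,213),.19),("end",(231,158),.175),("b1",(228,166),.018),("b2",(346,182),.018),("b3",(335,254),.018),("b4",(217,236),.018)]:print(n,ray(p,z,d))
# try hover poses
for yaw in np.arange(-180,180,30):
    q=kin.solve_ik([.45,.0,.40],down(np.radians(yaw)));print(yaw,None if q is None else np.round(q,2))
E
```

```text
head [ 0.47203568 -0.05118759  0.19      ]
end [0.60899914 0.12211256 0.175     ]
b1 [0.61858625 0.16860032 0.018     ]
b2 [ 0.56863361 -0.16087626  0.018     ]
b3 [ 0.37140012 -0.12797002  0.018     ]
b4 [0.42323392 0.19687436 0.018     ]
-180 [ 0.65 -0.1  -0.67  1.57 -0.06  1.65  1.55]
-150 [-0.8  -0.18  0.59  1.63  0.1   1.67  1.89]
-120 [-1.03 -0.23  0.76  1.63  0.16  1.68  2.36]
-90 None
-60 [ 0.69 -0.1  -0.7   1.57 -0.07  1.65 -2.63]
-30 [ 0.67 -0.1  -0.69  1.57 -0.06  1.65 -2.11]
0 [ 0.64 -0.1  -0.66  1.57 -0.06  1.65 -1.59]
30 [ 0.65 -0.1  -0.67  1.57 -0.06  1.65 -1.07]
60 [ 0.66 -0.1  -0.68  1.57 -0.06  1.65 -0.54]
90 [ 0.68 -0.1  -0.69  1.57 -0.06  1.65 -0.02]
120 [ 0.69 -0.1  -0.7   1.57 -0.07  1.65  0.51]
150 [ 0.67 -0.1  -0.69  1.57 -0.06  1.65  1.03]
```

View pics/topc.png

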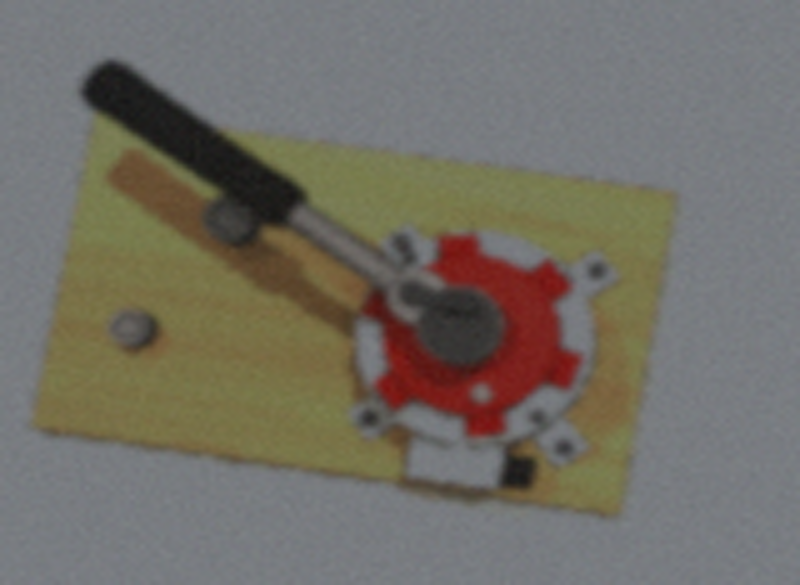

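The crop shows the head at (460,325) and the lever tab leaning up-right at about (455,300). The handle lies at about 52° world, and the motor x axis at about -8.4°. Next is a closer look from the wrist camera.

```bash
python3 - <<'E'
from h import *
yaw=np.radians(51.6)
s=read_state();p=s["tcp_pos"]
ctrl.reach([p[0],p[1],.40],s["ee_rot"])
ctrl.reach([.472,-.051,.32],down(yaw))
ctrl.sleep(.3)
s=read_state();print(s["time"],s["tcp_pos"],s["force"],np.round(s["joints"],2))
d=wrist("w1")
E
```

```text
3.4333 [ 0.4720573  -0.05131497  0.31999162] [ 0.55101021  0.44925663 -0.32793058] [ 0.62 -0.04 -0.58  1.69 -0.02  1.49 -0.63]
```

View pics/w1.png

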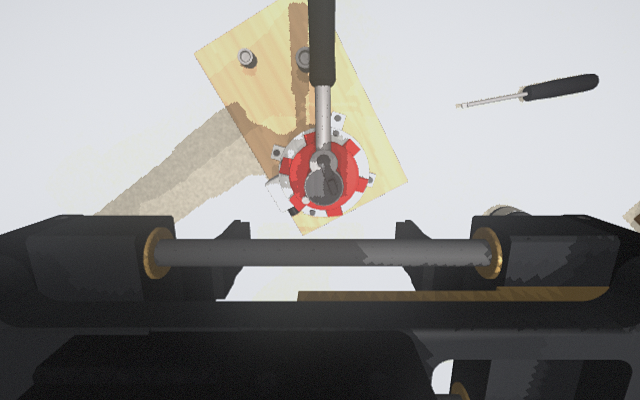

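The handle runs up the image from (323,150) to (322,0). The head is at (323,185), the pivot at (322,160), and the tab leans right at about (334,183). I'll refine with an enlarged crop.

```bash
python3 - <<'E'
from h import *
d=np.load("w1.npz")
im=d["pixels"][130:220,270:390,::-1]
cv2.imwrite("pics/w1c.png",cv2.resize(im,None,fx=6,fy=6,interpolation=cv2.INTER_CUBIC))
for n,p,z in[("head",(323,185),.19),("g1",(321.5,80),.177),("g2",(321.5,5),.175),("tab",(334,184),.205)]:
    print(n,ray(p,z,d))
E
```

```text
head [ 0.47548938 -0.04755883  0.19      ]
g1 [0.53886787 0.03492239 0.177     ]
g2 [0.58034922 0.08722145 0.175     ]
tab [ 0.48653222 -0.05104297  0.205     ]
```

View pics/w1c.png

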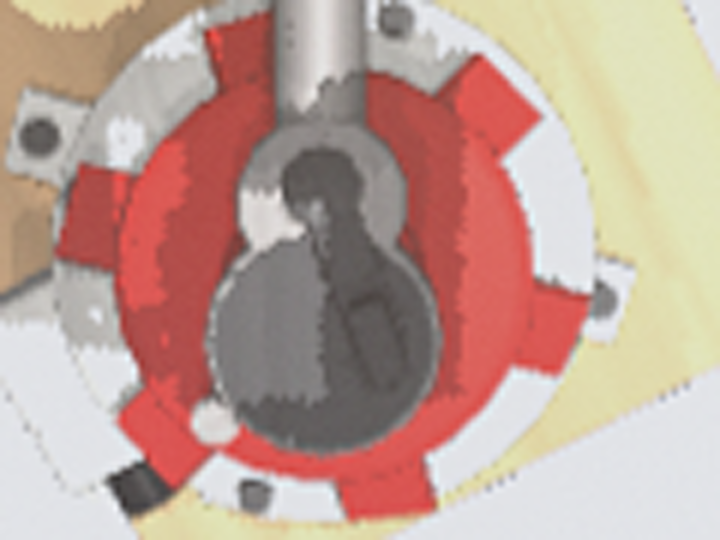

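```bash
cat >> h.py <<'E'
A=ray((323.9,187),.19,np.load("w1.npz"))[:2]
TH0=np.radians(51.6); MY=np.radians(-8.4)
E
python3 - <<'E'
from h import *
u=np.array([np.cos(TH0),np.sin(TH0)]);l=np.array([-u[1],u[0]])
print(A)
P=lambda o,z:[*(A+l*o),z]
ctrl.move_gripper(0.0)
ctrl.move_straight(P(-.037,.26),vel=.2)
ctrl.move_straight(P(-.037,.198),vel=.15); ctrl.sleep(.2)
f0=read_state()["force"]
for o in np.arange(-.034,-.0095,.002):
    ctrl.move_straight(P(o,.198),vel=.04)
    s=read_state();f=s["force"]-f0
    print(round(o,3),round(s["time"],2),"left %.2f along %.2f z %.2f"%(f[:2]@l,f[:2]@u,f[2]))
    if abs(f[:2]@l)>8: break
ctrl.move_straight(P(-.037,.198),vel=.1)
ctrl.move_straight(P(-.037,.26),vel=.15)
ctrl.reach([*(A),.32],down(TH0))
ctrl.sleep(.2);wrist("w2");print(read_state()["time"])
d=np.load("w2.npz");cv2.imwrite("pics/w2c.png",cv2.resize(d["pixels"][100:240,230:420,::-1],None,fx=4,fy=4,interpolation=cv2.INTER_CUBIC))
E
```

```text
[ 0.47490537 -0.04980662]
-0.034 6.53 left -0.05 along 0.03 z 0.75
-0.032 6.78 left -0.78 along 0.71 z 0.85
-0.03 7.03 left -0.99 along -0.08 z 0.84
-0.028 7.28 left 0.67 along 0.74 z 0.89
-0.026 7.53 left -0.36 along -0.68 z -0.51
-0.024 7.78 left -0.17 along -0.48 z 0.23
-0.022 8.03 left -1.76 along -0.62 z -0.83
-0.02 8.28 left -2.39 along -1.43 z -0.34
-0.018 8.53 left -1.61 along -1.02 z 0.78
-0.016 8.78 left -0.67 along -0.11 z 0.41
-0.014 9.03 left 0.05 along 0.34 z 0.27
-0.012 9.28 left -0.65 along 0.05 z -0.52
-0.01 9.53 left -1.08 along -0.44 z -0.45
11.15
```

View pics/w2c.png

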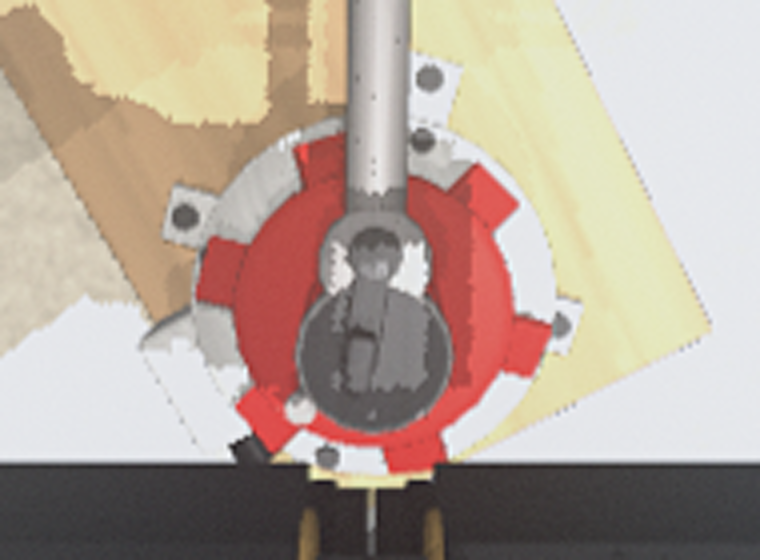

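The tab is now left of centre, at crop (360,350) against the head centre at (375,358). That's about 4 mm instead of 9, so it's past the middle but not right over. I'll push further until it meets the stop.

```bash
python3 - <<'E'
from h import *
u=np.array([np.cos(TH0),np.sin(TH0)]);l=np.array([-u[1],u[0]])
P=lambda o,z:[*(A+l*o),z]
ctrl.move_straight(P(-.037,.26),vel=.3)
ctrl.move_straight(P(-.037,.198),vel=.15)
ctrl.move_straight(P(-.016,.198),vel=.06); ctrl.sleep(.2)
f0=read_state()["force"]
for o in np.arange(-.012,.0025,.002):
    ctrl.move_straight(P(o,.198),vel=.04)
    s=read_state();f=s["force"]-f0
    print(round(o,3),round(s["time"],2),"left %.2f along %.2f z %.2f"%(f[:2]@l,f[:2]@u,f[2]))
    if f[:2]@l<-5: break
ctrl.move_straight(P(-.037,.198),vel=.1)
ctrl.move_straight(P(-.037,.26),vel=.15)
ctrl.reach([*(A),.32],down(TH0))
ctrl.sleep(.2);wrist("w3");print(read_state()["time"])
d=np.load("w3.npz");cv2.imwrite("pics/w3c.png",cv2.resize(d["pixels"][100:240,230:420,::-1],None,fx=4,fy=4,interpolation=cv2.INTER_CUBIC))
E
```

```text
-0.012 13.05 left -0.88 along -0.05 z 1.24
-0.01 13.3 left -1.50 along -0.45 z 0.39
-0.008 13.55 left -1.54 along 0.63 z -0.97
-0.006 13.8 left -4.63 along 2.00 z -0.77
-0.004 14.05 left -7.14 along 0.90 z -2.47
15.7333
```

View pics/w3c.png

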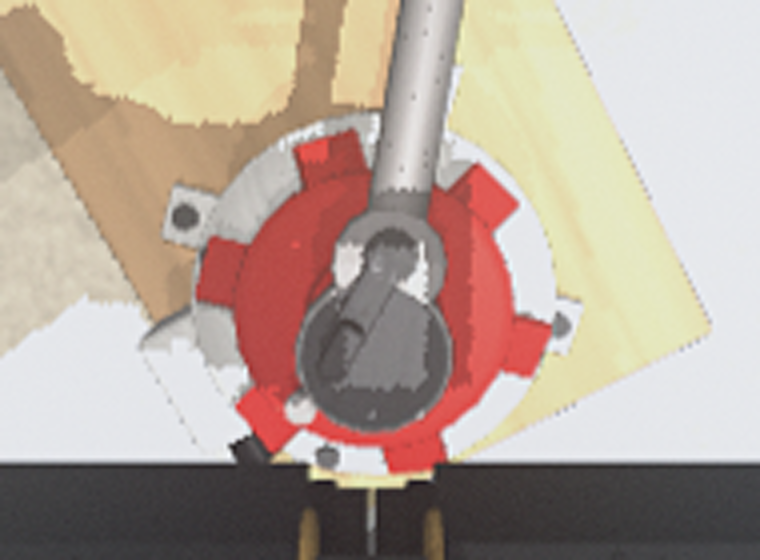

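The lever is now right over: tab at (343,347), pivot at (390,253), about 19° left of the handle axis, so about 0.68 rad. The handle turned clockwise about 9°, to about 42.6° world. Next I straddle the grip and swing it back.

```bash
cat >> h.py <<'E'
RG=.160
def pose(th,z=.157): return [A[0]+RG*np.cos(th),A[1]+RG*np.sin(th),z],down(th)
def go(deg,vel=.1,z=.157):
    p,q=pose(np.radians(deg),z); ctrl.move_straight(p,q,vel=vel)
def ft(f0=0,n=5):
    """mean force on tool: ccw tangential, radial, z at present tool angle"""
    F=[]
    for _ in range(n): ctrl.sleep(.03);F.append(read_state()["force"])
    s=read_state();d=s["tcp_pos"][:2]-A;th=np.arctan2(d[1],d[0]);f=np.mean(F,0)-f0
    return np.round([np.degrees(th),f[:2]@[-np.sin(th),np.cos(th)],f[:2]@[np.cos(th),np.sin(th)],f[2],s["time"]],2)
E
python3 - <<'E'
from h import *
for a in(90,60,30,0,-15):
    q=kin.solve_ik(*pose(np.radians(a)));print(a,None if q is None else np.round(q,2))
ctrl.move_gripper(.6,40)
p,q=pose(np.radians(42.6),.26); ctrl.reach(p,q)
go(42.6,.12); f=[read_state()["force"] for _ in range(3)]
print(ft(),read_state()["width"])
for a in(47,54,61,68,75,82,88):
    go(a,.12); print(ft(n=3))
ctrl.sleep(.2); d=wrist("w4")
E
```

```text
90 [ 0.43  0.11 -0.79  1.9   0.09  1.16 -0.39]
60 [ 0.41  0.29 -0.75  1.74  0.21  1.2  -0.93]
30 [ 0.45  0.39 -0.72  1.61  0.27  1.24 -1.37]
0 [ 0.47  0.41 -0.6   1.56  0.24  1.25 -1.74]
-15 [ 0.5   0.4  -0.56  1.56  0.22  1.24 -1.92]
[ 4.253e+01 -1.000e-02 -3.000e-02 -2.700e-01  1.871e+01] 0.6019217043302482
[46.81 -0.21  0.17 -0.05 19.06]
[53.65 -0.35  0.44 -0.18 19.48]
[ 6.061e+01 -2.300e-01 -8.000e-02 -6.000e-02  1.989e+01]
[67.57 -1.64  0.5  -0.44 20.31]
[74.68 -0.14 -0.12  0.27 20.72]
[81.67  0.2  -0.17 -0.26 21.14]
[ 8.767e+01 -5.200e-01 -1.000e-02 -4.400e-01  2.153e+01]
```

View pics/w4.png

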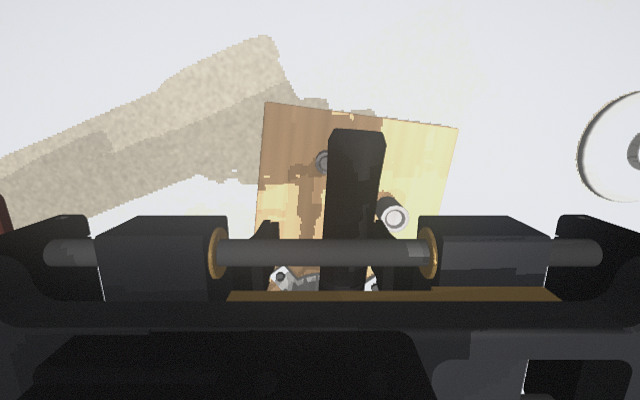

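The handle is between the fingers, pushed by the right one. Its end is at (357,135) and its lower part at (347,285). I'll check the angle.

```bash
python3 - <<'E'
from h import *
d=np.load("w4.npz")
for p,z in(((357,140),.185),((352,200),.188),((346.5,280),.19)):
    w=ray(p,z,d)[:2]-A; print(np.hypot(*w),np.degrees(np.arctan2(w[1],w[0])))
E
```

```text
0.21953278606643936 83.66768038439747
0.19170159988298832 83.61573258251133
0.15077558887591158 83.17238064565613
```

The handle is at about 83.5° world, 92° from the motor x axis. Now the tightening stroke.

```bash
python3 - <<'E'
from h import *
go(83.5,.05);ctrl.sleep(.15)
F=[]
for _ in range(8): ctrl.sleep(.03);F.append(read_state()["force"])
f0=np.mean(F,0);print("bias",f0)
a=80.;hi=0
while a>-14:
    go(a,.06 if hi<6 else .04)
    r=ft(f0,3 if hi<6 else 6);print(a,r);hi=max(hi,r[1])
    if r[1]>14.6 or r[4]>52: break
    a-=3 if r[1]<3 else (1.5 if r[1]<6 else 1)
E
```

```text
bias [-0.01657728  0.17420111 -0.04349613]
80.0 [ 8.013e+01 -2.100e-01  1.500e-01 -1.000e-02  2.302e+01]
77.0 [77.16  0.24  0.42  0.38 23.41]
74.0 [ 7.415e+01  5.500e-01 -8.000e-02  2.000e-02  2.380e+01]
71.0 [71.21  3.14 -0.67  1.54 24.19]
69.5 [69.65  4.42 -0.55  2.39 24.54]
68.0 [68.07  4.14 -1.05  1.96 24.89]
66.5 [66.54  4.43 -0.83  1.76 25.24]
65.0 [65.05  3.59 -1.16  2.04 25.59]
63.5 [63.54  4.28 -0.89  1.78 25.94]
62.0 [62.04  3.99 -1.03  2.07 26.29]
60.5 [60.54  4.   -0.77  2.48 26.64]
59.0 [59.05  3.64 -0.51  2.03 26.99]
57.5 [57.55  3.71 -0.72  2.59 27.34]
56.0 [56.05  3.56 -1.11  2.14 27.69]
54.5 [54.54  3.46 -1.04  1.88 28.04]
53.0 [53.05  3.72 -0.75  2.01 28.39]
51.5 [51.54  4.22 -0.22  2.1  28.74]
50.0 [50.04  4.5  -1.14  2.59 29.09]
48.5 [48.55  3.47 -1.1   2.09 29.44]
47.0 [47.05  3.96 -1.11  2.08 29.79]
45.5 [45.53  3.72 -0.48  2.03 30.14]
44.0 [44.05  4.25 -0.8   2.27 30.49]
42.5 [42.55  3.9  -1.16  2.33 30.84]
41.0 [41.05  3.38 -0.96  1.93 31.19]
39.5 [39.55  3.91 -0.63  1.42 31.54]
38.0 [38.04  3.55 -0.58  2.32 31.89]
36.5 [36.54  4.2  -0.3   2.05 32.24]
35.0 [3.
[... 321 characters left out ...]
3.71  0.2   2.28 35.39]
21.5 [21.54  4.17 -0.22  1.93 35.74]
20.0 [2.004e+01 4.220e+00 3.000e-02 1.950e+00 3.609e+01]
18.5 [18.54  4.3   0.16  2.17 36.44]
17.0 [17.04  3.65  0.73  2.27 36.79]
15.5 [15.56  3.7   0.47  2.51 37.14]
14.0 [14.04  4.68  0.72  2.29 37.49]
12.5 [12.77  5.07 -0.04  3.84 37.84]
11.0 [11.58  7.73 -1.21  5.33 38.19]
10.0 [10.76  8.97 -2.12  5.8  38.64]
9.0 [ 9.86  9.88 -2.49  6.81 39.09]
8.0 [ 8.97 10.33 -3.28  7.27 39.54]
7.0 [ 8.05 10.38 -3.22  7.78 39.99]
6.0 [ 7.06 11.07 -3.21  8.18 40.44]
5.0 [ 6.25 12.13 -3.82  9.04 40.89]
4.0 [ 5.35 12.62 -3.77  9.13 41.34]
3.0 [ 4.46 13.45 -4.09  9.05 41.79]
2.0 [ 3.59 13.59 -4.46  9.28 42.24]
1.0 [ 2.69 14.93 -4.57  8.95 42.69]
```

The tangential force is 14.9 N, with the knee at 10 N as described. I'll back off, check the zero, open the gripper, lift clear and look.

```bash
python3 - <<'E'
from h import *
go(7,.04); print(ft(np.array([-.017,.174,-.043]),6))
ctrl.move_gripper(.85)
print(ft(0,3))
go(7,.08,z=.30)
p=[.50,-.05,.40]; ctrl.reach(p,down(np.radians(20)))
ctrl.sleep(.2)
wrist("w5"); d=vision.get_image("scene")
im=np.vstack([np.load("w5.npz")["pixels"][0:290,160:560],d["pixels"][150:290,220:420].repeat(2,0).repeat(2,1)])
cv2.imwrite("pics/end.png",im[:,:,::-1]);print(read_state()["time"],im.shape)
E
```

```text
[ 6.780e+00  1.100e+00 -4.100e-01  2.000e-02  4.346e+01]
[ 7.01 -0.31  0.3  -0.34 44.26]
47.2083 (570, 400, 3)
```

View pics/end.png

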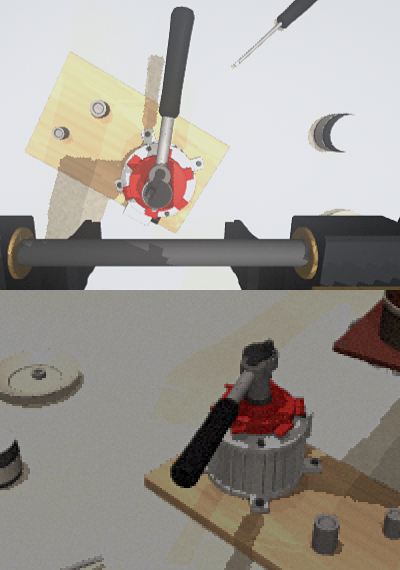

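The ratchet is seated on the nut with its lever to the left at about (148,188). The spares stand as before and the gripper is clear, so I'm handing in.

```bash
python3 -c "
from rig import *
s=read_state();print(s['force'],s['time']);close_job()"
```

```text
[ 0.39847649 -0.4070856  -0.12695553] 47.2083
the job is handed in; nothing more can be done
```

The nut is snug at about 14.9 N at the grip, and the job is handed in at 47 s of the 67 s allowed. The ratchet is still on the nut with its lever on tightening, and the robot is clear.

- **Lever:** The first push left it only just past the middle, so I pushed again to the stop. The wrist picture then put it at about 0.68 rad. That second push also turned the handle about 9° clockwise, which did no harm.
- **Swing back:** I swung the handle back to about 92° from the motor's x axis. It moved freely, mostly under 1 N with one reading of 1.6 N.
- **Tightening:** One clockwise stroke was enough. It took about 4 N running down, then rose from about 10 N by roughly 7 N per 10°, close to what you described. I stopped at 14.9 N.
- **Odd reading:** Near the end the gripper also pressed down on the handle with about 9 N and sideways along it with about 4.5 N. I put this down to friction against the grip and did not look into it further.
- **Final checks:** After backing off, the force reading returned to zero. The last pictures show the ratchet seated, the lever over, and the spare sockets, saucer and tin apparently where they were. I checked those by eye and did not measure them. The washer squeeze could only be judged from the force.

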